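# Rake out the parting seam of a plaster mould

## Robot

A 6-joint arm with a two-finger parallel gripper is mounted at the origin on the work surface. World frame = base frame: x ahead of the robot, y to its left, z up, the work surface at z = 0. Lengths are in mm, angles in rad, forces in N, time in s.
With the tool pointing down it reaches from about 350 to 775 mm from the base axis. Payload 7.3 kg.
Tool frame: the origin (TCP) lies at the very end of the fingers, on their centre line; the grasp point (between the pads) lies 19 mm behind it; x points along the fingers, z is the direction in which the jaws open and shut, and the axes are right-handed (so a half turn about x gives the same grasp; the last joint's range is limited). The gripper opens to 92 mm and grips with 3 to 60 N. Pads are 19 mm wide; open, the fingers measure 130 mm over their backs; the gripper's body (75 mm by 190 mm) begins 47 mm behind the grasp point.
Start: joints at [-1.413, 0.342, 1.524, -0, 1.275, -0.146], TCP at [157.075, -500.971, 226.741] pointing down, gripper open.
Joint ranges: [-2.53, 2.53], [-0.77, 2.02], [0.04, 2.7], [-1, 4.14], [0.28, 2.66], [-3.11, 3.11]. Speed limits (rad/s): [2.57, 2.57, 3.14, 3.14, 3.14, 3.14].

## Interface

Orientations are given as [roll, pitch, yaw] about the fixed x, y, z axes, in that order (R = Rz(yaw) Ry(pitch) Rx(roll)).
In Python, from plant import * gives the robot as it stands.
- The arm moves only by the tool carry_out, never from a script. Its argument "rows" is a list of rows, each a list of 4 numbers: the shift along the world's x, y, z in mm, then the turn about the world's z in degrees. In form: [[x, y, z, twist], ...]. A call has 1 to 20 rows; each row is the pose to reach, as a shift and turn from the pose measured when the call began; what a row does not reach only later rows make up. A row lasts 1/12 s, in which the tool goes at most 41.7 mm and 7.16 degrees, less where a joint would pass 70% of its speed; a pose out of reach is approached as far as the arm can. A call with a gripper value outside its range is refused whole. "hand" is the finger opening in mm, from 0 to 91.8, set as the call begins (left out, the last holds). The fingers move at their own pace and stop on an object; the grip force is fixed at half the most. Time passes only in rows, so rows that repeat a pose let the fingers close. It gives the time, the measured TCP pose, the force and the opening at its end, in the units of the state.
- get_obs(): the state, without advancing time (a new reading comes with each control period).
- capture(name): name is "side" or "top" or "wrist"; returns the picture (480x640x3 uint8, red, green, blue); there is no depth.
- camera_info(name): a dict with "camera_matrix" (3x3 intrinsics, pixels), "pose" (4x4, takes a point from camera to world coordinates); the wrist camera has in their place "mount" (4x4, takes a point from camera to tool coordinates, whose origin is the TCP and whose axes are the tool frame's). Camera axes: x right, y down, z forward; pixel columns grow to the right and rows downward; lengths in mm; the calibration is good to about 2 mm. A picture is of the moment at which its call begins: read the wrist's pose just before it. camera_info takes no time and is no camera call.
- close_job(): hands the job in, once; it reports no verdict.
The state is a dict: "time": time; "joint_positions": joint angles; "dq": joint speeds; "tau": joint torques, N m; "tool_pos": TCP position; "tcp_rot": TCP orientation; "contact_force": force on the tool from outside, world axes, zero at the start; "moment": the same for the moment, N m; "grip_width": finger opening in mm.
Only numpy, scipy, OpenCV 4.12 (cv2) and the standard library are available. Lean on these libraries where they do the work, as an engineer would, in place of code of your own. Each camera call takes 0.05 s, during which the arm holds its last target. There are 200 camera calls.

## Task

Take the stylus out of its wooden fork rack and rake out the open seam across the top of the plaster mould: set its tip down into the seam just beside the round pour collar and draw it, upright and gently, at about 2 cm per second along the whole seam, round both bends, to the open end, in one pass without lifting out partway. Then lift it out at the open end and hang it upright in the rack again, as it hung before, leaving everything else on the bench alone.

Things in the scene. Friction and masses are not known exactly. Their poses are not given: they have to be found in the camera images.
- stylus: loose hand tool, about 100 g, hanging upright in the rack: wooden handle 22 mm square on a steel flange (44 mm diameter, 5 mm thick), below it a steel shank 10 mm in diameter, tapering over the last 25 mm to a blunt tip. Origin: centre of the flange's underside; z up along the handle, x and y square to its faces. Handle 5 to 75 mm above the origin.
- stylus_tip (a point): end of the stylus's blunt tip (4 mm across), on the axis, 55 mm below the stylus's origin
- mould: two-part plaster mould, fixed, 120 (x) by 210 (y) by 55 mm high, dark strap round its sides. Origin: centre of the underside, z up. The seam, a channel 12 mm wide, 8 mm deep, upright walls, rigid flat floor, crosses the top from a raised pour collar (34 mm diameter, 12 mm tall, at x -18, y 85) to the -y edge, where it is open. Its centre line: (-18, 68), (-18, 25), (18, -25), (18, -105) mm.
- seam_start (a point): start of the seam beside the collar, on the centre line, at the height of the mould's top (the seam's floor lies 8 mm lower): (-18, 57) mm in the mould's frame
- seam_bend1 (a point): first bend of the seam, on the centre line at the height of the top: (-18, 25) mm
- seam_middle (a point): middle of the oblique part, same height: (0, 0) mm
- seam_bend2 (a point): second bend, same height: (18, -25) mm
- seam_late (a point): on the last straight, same height: (18, -55) mm
- seam_end (a point): end mark, on the last straight 20 mm before the mould's edge, same height: (18, -85) mm
- rack: wooden fork rack fixed to the bench: base 100 (x) by 110 mm (y), an upright at +x, on top two flat prongs 82 mm long pointing to -x with a slot 20 mm wide between them, free from x -40 to 30 mm, open at the -x end and above. Origin: centre of the underside, z up. The prongs' top is 75 mm above the bench. The shank hangs in the slot, the flange lies on the prongs.
- rack_seat (a point): where the stylus hangs: middle of the slot (x -10, y 0 mm in the rack's frame), at the height of the prongs' top; the stylus's origin rests here within some 8 mm at the start
- pod0: loose fired-clay pod, egg-like, 42 mm diameter, 54 mm tall; origin under its centre
- pod1: another such pod
- pod2: another such pod
- bowl: loose terracotta bowl, 100 mm across, 45 mm tall; origin under its centre
- spray: loose green bottle, 64 mm diameter, 160 mm tall; origin under its centre
- jar: loose glass jar with white cap, 70 mm diameter, 90 mm tall; origin under its centre
Things that resemble listed ones, but are neither listed nor needed, are in the scene too. What is shaped like the rack but red or yellow is not meant.

How it is judged:
By the outcome, as a careful person would: the job done as asked, in the order asked, and still so for the second after the job is handed in, with the robot touching nothing.
It also fails if it takes over 64 s, if anything falls off the work surface, if the arm or the gripper's body presses on something with over 40 N, if the wrist force passes 120 N, or if a joint passes its speed limit or range.

## Working session

There is one attempt and no reset: what is moved stays moved. The work goes in short steps, Python scripts to look and compute and a tool call to move; the robot and the scene stay as the last step left them, time stands still between calls to the robot, and variables do not carry over. Pictures are saved under pics/ and viewed, about 8 in all and at most 12, crops included, and the job is handed in when it is done.

Besides the shell and the picture viewer there is one more tool, called after "Emit:" by a JSON object that holds its "fn" and its "kwargs". carry_out: Moves the arm, as the interface text tells. Its arguments: {"type":"object","properties":{"rows":{"type":"array"},"hand":{"type":"number"}},"required":["rows"]}

```bash
mkdir -p pics
cat > h.py <<'E'
from plant import *
import numpy as np, cv2
from scipy.spatial.transform import Rotation as R
def cam(name,obs=None):
    i=camera_info(name);K=np.array(i["camera_matrix"])
    if "pose" in i: return K,np.array(i["pose"])
    o=obs; T=np.eye(4);T[:3,:3]=R.from_euler('xyz',o["tcp_rot"]).as_matrix();T[:3,3]=o["tool_pos"]
    return K,T@np.array(i["mount"])
def ray(c,px,z):
    K,P=c;d=P[:3,:3]@np.linalg.solve(K,[px[0],px[1],1]);o=P[:3,3]
    return o+d*(z-o[2])/d[2]
def proj(c,p):
    K,P=c;q=P[:3,:3].T@(np.asarray(p,float)-P[:3,3]);u=K@q;return u[:2]/u[2]
def tri(cs,pxs):
    A=np.zeros((3,3));b=np.zeros(3)
    for c,px in zip(cs,pxs):
        K,P=c;d=P[:3,:3]@np.linalg.solve(K,[px[0],px[1],1]);d/=np.linalg.norm(d)
        M=np.eye(3)-np.outer(d,d);A+=M;b+=M@P[:3,3]
    return np.linalg.solve(A,b)
def save(im,n): cv2.imwrite("pics/"+n,im[:,:,::-1])
E
python3 - <<'E'
from h import *
o=get_obs();print(o)
for n in("top","side"):
    im=capture(n);save(im,n+"0.png");K,P=cam(n);print(n,K.round(1).tolist(),P.round(2).tolist())
print(camera_info("wrist"))
E
```

```text
{'time': 0.0, 'joint_positions': array([-1.41299528e+00,  3.42733091e-01,  1.52499983e+00, -3.40650158e-05,
        1.27540618e+00, -1.45969391e-01]), 'dq': array([ 0.00099822,  0.00169699,  0.00190216,  0.00020579, -0.00135639,
       -0.00118873]), 'tau': array([-1.87609367e-03, -4.31251359e+01, -2.44214541e+01,  7.15456414e-02,
        5.61223039e-02, -1.36516101e-04]), 'tool_pos': array([ 157.00057951, -500.55215625,  226.04558551]), 'tcp_rot': array([3.01668414, 1.56924954, 1.7496682 ]), 'contact_force': array([ 0.31779817, -0.24034068,  0.11729915]), 'moment': array([ 0.00849629, -0.00267894,  0.03866971]), 'grip_width': 91.86320612404513}
top [[555.7, 0.0, 322.2], [0.0, 555.7, 234.2], [0.0, 0.0, 1.0]] [[0.02, -0.99, 0.16, 273.11], [-1.0, -0.02, -0.0, -4.41], [0.01, -0.16, -0.99, 1425.44], [0.0, 0.0, 0.0, 1.0]]
side [[522.6, 0.0, 324.3], [0.0, 522.6, 242.8], [0.0, 0.0, 1.0]] [[-0.97, -0.17, 0.18, 252.16], [-0.25, 0.66, -0.7, 846.74], [-0.0, -0.73, -0.69, 907.65], [0.0, 0.0, 0.0, 1.0]]
{'camera_matrix': array([[383.95251752,   0.        , 321.01372817],
       [  0.        , 383.95251752, 234.91214844],
       [  0.        ,   0.        ,   1.        ]]), 'mount': array([[ 3.30640092e-04, -2.43698186e-01,  9.69851063e-01,
        -1.58255715e+02],
       [-9.53133248e-04, -9.69850753e-01, -2.43697783e-01,
         6.50640347e+01],
       [ 9.99999491e-01, -8.43821037e-04, -5.52948385e-04,
         5.57404845e-01],
       [ 0.00000000e+00,  0.00000000e+00,  0.00000000e+00,
         1.00000000e+00]])}
```

View pics/top0.png

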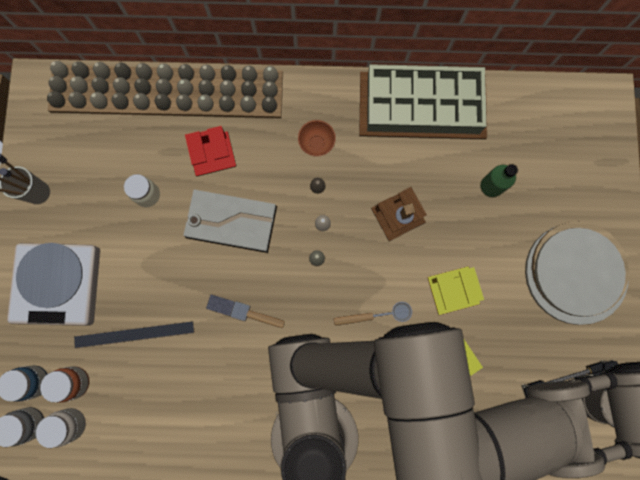

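View pics/side0.png

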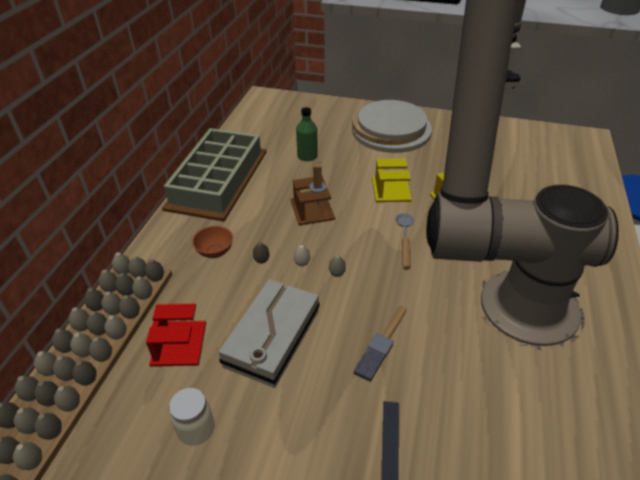

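The top picture shows four rack-shaped things: the wooden one with a stylus at (400,213), a red one at (211,150), and yellow ones at (456,290) and (466,355). Other tools are lying at (245,312) and (370,316). The wooden one holding the flange and handle matches the description, and the mould is at (230,220). Next is one close crop of both.

Run:
```python
import cv2,numpy as np
t=cv2.imread("pics/top0.png");s=cv2.imread("pics/side0.png")
def c(im,x,y,w,h,W,H): return cv2.resize(im[y:y+h,x:x+w],(W,H),interpolation=cv2.INTER_CUBIC)
a=c(t,365,180,67,67,402,300) # 6x/4.48
A=np.hstack([c(t,365,180,66,50,396,300),c(s,285,155,66,50,396,300)])
B=np.hstack([c(t,180,185,100,75,396,297),c(s,215,275,110,110,396,297)])
cv2.imwrite("pics/crop1.png",np.vstack([A,B]))
```

```text
(no output)
```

View pics/crop1.png

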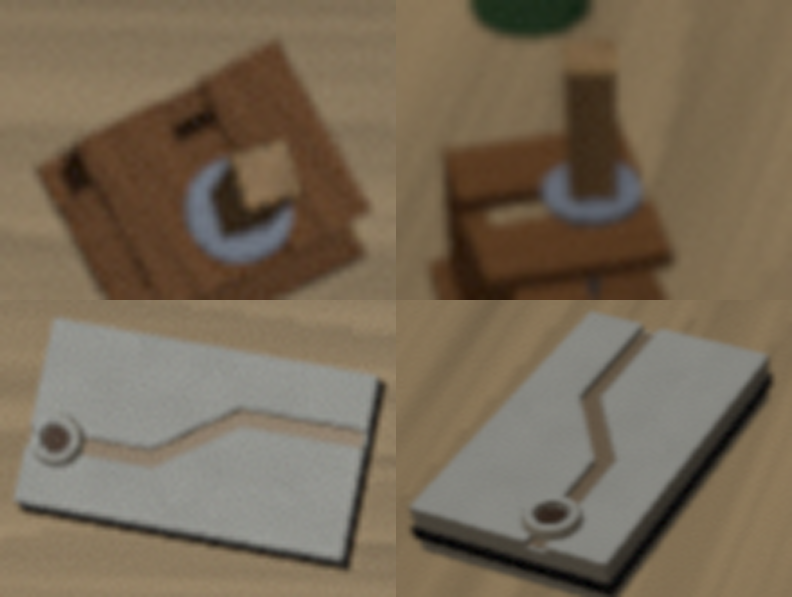

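Run:
```python
from h import *
t,s=cam("top"),cam("side")
ct=lambda u,v:(180+u/3.96,185+v/3.96)
# mould top corners in crop order
C=[ct(52,320-300),ct(383,378-300),ct(347,560-300),ct(17,503-300)]
W=[ray(t,c,55) for c in C]
for w in W: print(w.round(1))
print("sizes",[round(np.linalg.norm(W[i]-W[(i+1)%4])) for i in range(4)])
m=np.mean(W,0);print("centre",m.round(1))
M=np.array([[60,105],[60,-105],[-60,-105],[-60,105]],float)
X=np.array(W)[:,:2]-m[:2];H=M.T@X;a=np.arctan2(H[0,1]-H[1,0],H[0,0]+H[1,1]);print("yaw",np.degrees(a))
R2=np.array([[np.cos(a),-np.sin(a)],[np.sin(a),np.cos(a)]])
for p in [(-18,85),(-18,57),(-18,25),(18,-25),(18,-105)]:print(p,(m[:2]+R2@p).round(1))
print("collar seen",ray(t,ct(55,438-300),67).round(1))
print("bend1",ray(t,ct(151,458-300),51).round(1),"bend2",ray(t,ct(240,413-300),51).round(1))
cr=lambda u,v:(365+u/6,180+v/6)
cs=lambda u,v:(285+(u-396)/6,155+v/6)
print("flange",ray(t,cr(240,212),80).round(1),ray(s,cs(592,192),80).round(1))
print("handle top",ray(t,cr(266,175),150).round(1),ray(s,cs(592,57),150).round(1))
```

```text
[603.4 317.8  55. ]
[570.8 105.5  55. ]
[453.5 123.8  55. ]
[484.8 332.7  55. ]
sizes [215, 119, 211, 120]
centre [528.1 220.   55. ]
yaw -8.476496654839437
(-18, 85) [522.9 306.7]
(-18, 57) [518.7 279. ]
(-18, 25) [514.  247.3]
(18, -25) [542.2 192.6]
(18, -105) [530.5 113.5]
collar seen [524.7 308.6  67. ]
bend1 [516.3 250.8  51. ] bend2 [546.7 195.8  51. ]
flange [ 546.3 -214.1   80. ] [ 544.3 -203.7   80. ]
handle top [ 547.  -213.4  150. ] [ 543.9 -204.7  150. ]
```

Emit:
{"fn": "carry_out", "kwargs": {"rows": [[22,16,2,0],[44,33,4,0],[66,49,6,0],[88,66,8,0],[110,82,10,0],[132,98,12,0],[154,115,14,0],[176,131,14,0],[198,148,14,0],[220,164,14,0],[242,180,14,0],[264,197,14,0],[286,213,14,0],[308,230,14,0],[330,246,14,0],[352,262,14,0],[372,277,14,0],[386,288,14,0],[388,290,14,0],[388,290,14,0]]}}

```text
time: 1.77
tool_pos: [545.3, -209.8, 239.4]
tcp_rot: [-2.784, 1.568, 2.235]
contact_force: [0.1, 0.4, 0.4]
grip_width: 92.2
```

Run:
```python
from h import *
o=get_obs();im=capture("wrist");save(im,"w1.png")
print({k:np.round(o[k],3) for k in("time","tool_pos","tcp_rot","contact_force")})
print(R.from_euler('xyz',o["tcp_rot"]).as_matrix().round(3))
import pickle;pickle.dump(o,open("o1.pkl","wb"))
```

```text
{'time': np.float64(1.767), 'tool_pos': array([ 545.268, -209.751,  239.395]), 'tcp_rot': array([-2.784,  1.568,  2.235]), 'contact_force': array([0.125, 0.428, 0.442])}
[[-0.001  0.954  0.301]
 [ 0.002  0.301 -0.954]
 [-1.    -0.001 -0.002]]
```

View pics/w1.png

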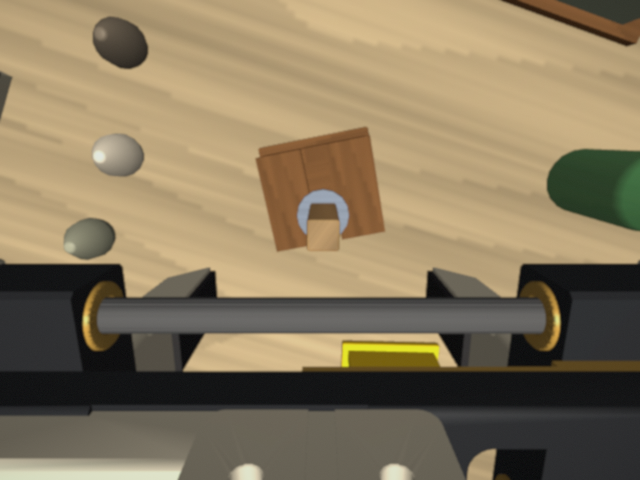

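Run:
```python
import cv2
t=cv2.imread("pics/w1.png")[120:264,250:394]
cv2.imwrite("pics/w1c.png",cv2.resize(t,(576,576),interpolation=cv2.INTER_CUBIC))
```

```text
(no output)
```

View pics/w1c.png

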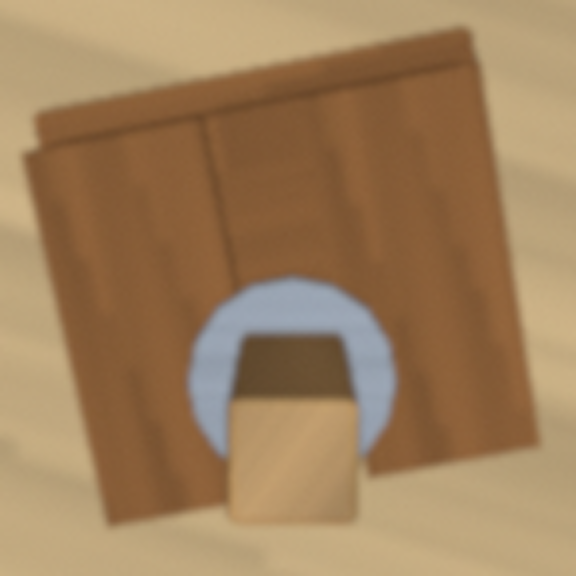

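Run:
```python
from h import *
import pickle
o=pickle.load(open("o1.pkl","rb"));c=cam("wrist",o)
p=lambda u,v:(250+u/4-.4,120+v/4-.4)
print("cam",c[1][:3,3].round(1))
for n,q,z in [("flange",(292.5,381),80),("flL",(188,381),80),("flR",(397,381),80),("htop",(293,461),150),("hl0",(229,398),150),("hr0",(358,398),150),("hr1",(358,523),150),("hl1",(229,523),150),("r1",(24,152),75),("r2",(478,65),75),("r3",(540,445),75),("r4",(108,524),75),("sl0",(205,118),75),("sl1",(238,285),75)]:
    print(n,ray(c,p(*q),z).round(1))
for n,pt in [("top",(546,-208,80)),("side",(546,-208,80))]: print(n,proj(cam(n),pt))
```

```text
cam [ 607.7 -191.   397.6]
flange [ 548.1 -210.4   80. ]
flL [ 541.5 -189.4   80. ]
flR [ 554.7 -231.4   80. ]
htop [ 548.4 -210.3  150. ]
hl0 [ 555.4 -197.   150. ]
hr0 [ 561.8 -217.3  150. ]
hr1 [ 541.4 -223.9  150. ]
hl1 [ 534.9 -203.3  150. ]
r1 [ 576.4 -143.4   75. ]
r2 [ 620.9 -227.    75. ]
r3 [ 549.8 -265.9   75. ]
r4 [ 504.7 -181.8   75. ]
sl0 [ 594.2 -177.1   75. ]
sl1 [ 563.4 -193.6   75. ]
top [402.52729457 215.37562206]
side [317.46686424 185.93846913]
```

The crop shows the stylus upright, with its flange centre at crop (292,381) and its handle top at (293,461), aligned with the jaws. The wood rack's slot opens toward −x at a yaw of about 28°. I'll grasp the handle.

Emit:
{"fn": "carry_out", "kwargs": {"rows": [[3,-0.6,-12,0],[3,-0.6,-30,0],[3,-0.6,-50,0],[3,-0.6,-70,0],[3,-0.6,-90,0],[3,-0.6,-108,0],[3,-0.6,-122,0],[3,-0.6,-130,0],[3,-0.6,-133,0],[3,-0.6,-133,0],[3,-0.6,-133,0]]}}

```text
time: 2.73
tool_pos: [547.8, -211.6, 107.2]
tcp_rot: [-2.861, 1.57, 2.155]
contact_force: [0.0, 0.0, 0.6]
grip_width: 92.0
```

Emit:
{"fn": "carry_out", "kwargs": {"hand": 14, "rows": [[0,0,0,0],[0,0,0,0],[0,0,0,0],[0,0,0,0],[0,0,0,0],[0,0,0,0],[0,0,0,0],[0,0,0,0],[0,0,0,0],[0,0,0,0],[0,0,0,0],[0,0,0,0]]}}

```text
time: 3.73
tool_pos: [547.8, -211.6, 107.1]
tcp_rot: [-2.83, 1.569, 2.187]
contact_force: [-0.5, -0.3, 0.0]
grip_width: 21.6
```

Emit:
{"fn": "carry_out", "kwargs": {"rows": [[0,0,4,0],[0,0,12,0],[0,0,24,0],[0,0,38,0],[0,0,54,0],[0,0,70,0],[0,5,82,0],[-2,16,88,0],[-6,34,90,0],[-11,58,90,0],[-17,85,90,0],[-22,112,90,0],[-27,139,90,0],[-32,166,90,0],[-37,193,90,0],[-42,220,90,0],[-47,247,90,0],[-52,274,90,0],[-57,301,90,0],[-62,326,90,0]]}}

```text
time: 5.4
tool_pos: [484.6, 116.3, 197.3]
tcp_rot: [-2.825, 1.569, 2.192]
contact_force: [-0.3, -1.0, -0.7]
grip_width: 22.2
```

Emit:
{"fn": "carry_out", "kwargs": {"rows": [[-5,24,0,0],[-10,46,0,0],[-14,66,0,0],[-16,80,0,0],[-17,86,0,0],[-17,86,0,0],[-17,86,0,0],[-17,86,0,0]]}}

```text
time: 6.07
tool_pos: [467.6, 201.6, 197.3]
tcp_rot: [-2.622, 1.569, 2.395]
contact_force: [0.4, 0.4, -0.9]
grip_width: 21.9
```

Run:
```python
from h import *
import pickle
o=get_obs();im=capture("wrist");save(im,"w2.png");pickle.dump(o,open("o2.pkl","wb"))
print({k:np.round(o[k],3) for k in("time","tool_pos","tcp_rot","contact_force","grip_width")})
print(R.from_euler('xyz',o["tcp_rot"]).as_matrix().round(3))
```

```text
{'time': np.float64(6.067), 'tool_pos': array([467.61 , 201.634, 197.254]), 'tcp_rot': array([-2.622,  1.569,  2.395]), 'contact_force': array([ 0.387,  0.39 , -0.876]), 'grip_width': np.float64(21.907)}
[[-0.001  0.954  0.299]
 [ 0.001  0.299 -0.954]
 [-1.    -0.001 -0.001]]
```

View pics/w2.png

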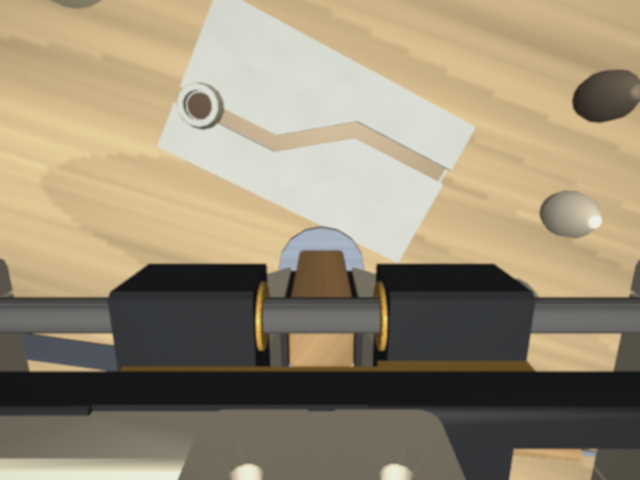

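The wrist view shows the mould clear of the gripper: collar at (200,105), bend 1 at (275,143), bend 2 at (357,128), open end at (443,173). The stylus flange in hand is near (321,268). I'll enlarge it.

Run:
```python
import cv2
t=cv2.imread("pics/w2.png")[60:260,150:416+70]
cv2.imwrite("pics/w2c.png",cv2.resize(t[:, :],None,fx=2.38,fy=2.38,interpolation=cv2.INTER_CUBIC)); print(t.shape)
```

```text
(200, 336, 3)
```

View pics/w2c.png

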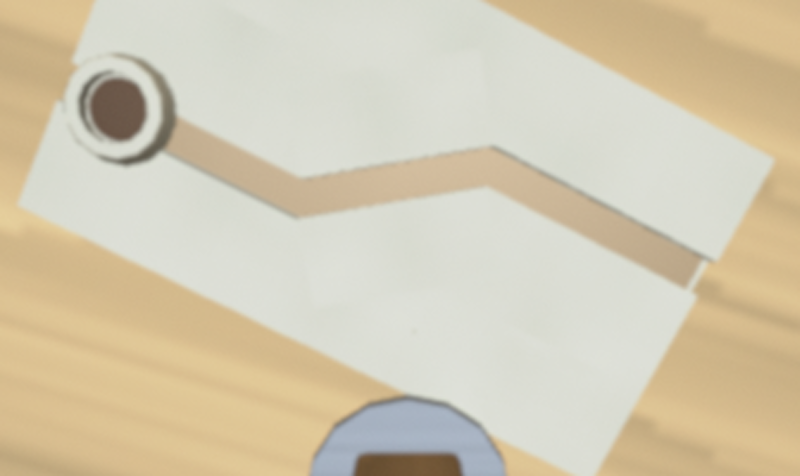

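```bash
cat > fit.py <<'E'
from h import *
import pickle
from scipy.optimize import least_squares
o=pickle.load(open("o2.pkl","rb"));c=cam("wrist",o)
p=lambda u,v:np.array((150+u/2.38-.3,60+v/2.38-.3))
L=[((300,178.5),(-12,26.94)),((297,217),(-24,23.06)),((491,146),(24,-23.06)),((488,187),(12,-26.94)),((716,261),(24,-105)),((696,293),(12,-105)),((774,159),(60,-105)),((18,205),(-60,105))]
px=np.array([p(*a) for a,b in L]);M=np.array([b for a,b in L])
def w(v,q,z): s,k=np.sin(v[2]),np.cos(v[2]);return np.array([v[0]+k*q[0]-s*q[1],v[1]+s*q[0]+k*q[1],z])
f=lambda v:np.concatenate([proj(c,w(v,m,v[3]))-q for m,q in zip(M,px)])
r=least_squares(f,[528,220,-.15,55],loss="soft_l1");print(r.x.round(2),np.degrees(r.x[2]),f(r.x).round(1))
g=lambda v:f([*v,55]);r=least_squares(g,[528,220,-.15],loss="soft_l1");v=r.x;print(v,np.degrees(v[2]),g(v).round(1))
print("collar",ray(c,p(119,108),67).round(1),w(v,(-18,85),67).round(1))
for q in [(-18,57),(-18,25),(0,0),(18,-25),(18,-55),(18,-85),(18,-105),(18,-112)]:print(q,w(v,q,55).round(1))
print("flange centre", ray(c,(321,269),197.25-32+5))
d=ray(c,p(404,396),170.);print("flange far edge",d)
fc=c[1][:3,3];
E
python3 fit.py
```

```text
[ 5.2990e+02  2.2565e+02 -1.6000e-01  5.4150e+01] -8.95193196018624 [ 0.5 -0.1 -0.2  0.5  0.6 -0.4 -1.  -0.5 -0.3  0.1  0.2  0.6 -0.  -0.2
  0.1  0.1]
[ 5.29884062e+02  2.25710809e+02 -1.56246171e-01] -8.952246176206673 [ 0.3 -0.2 -0.4  0.5  0.6 -0.4 -0.9 -0.5 -0.   0.2  0.4  0.7  0.4 -0.3
 -0.5  0.1]
collar [525.9 310.4  67. ] [525.3 312.5  67. ]
(-18, 57) [521.  284.8  55. ]
(-18, 25) [516.  253.2  55. ]
(0, 0) [529.9 225.7  55. ]
(18, -25) [543.8 198.2  55. ]
(18, -55) [539.1 168.6  55. ]
(18, -85) [534.4 138.9  55. ]
(18, -105) [531.3 119.2  55. ]
(18, -112) [530.2 112.3  55. ]
flange centre [468.30623754 201.44253227 170.25      ]
flange far edge [489.39187251 208.84171841 170.        ]
```

Emit:
{"fn": "carry_out", "kwargs": {"rows": [[3,5,0,0],[9,14,0,0],[17,27,0,0],[26,41,0,0],[35,55,0,0],[43,68,0,0],[49,78,-4,0],[52,82,-10,0],[53,83.4,-18,0],[53,83.4,-28,0],[53,83.4,-37,0],[53,83.4,-44,0],[53,83.4,-47,0],[53,83.4,-47,0],[53,83.4,-47,0]]}}

```text
time: 7.37
tool_pos: [520.8, 284.7, 150.4]
tcp_rot: [-2.742, 1.569, 2.274]
contact_force: [1.2, -0.4, -0.7]
grip_width: 21.7
```

Run:
```python
from h import *
o=get_obs();print({k:np.round(o[k],3) for k in("time","tool_pos","tcp_rot","contact_force","grip_width")})
a=capture("side");b=capture("top");save(a,"s3.png");save(b,"t3.png")
p=np.array(o["tool_pos"])-[0,0,87.1];q=np.array([521,284.8,55.]);
print("tip px",proj(cam("side"),p),proj(cam("top"),p),"start px",proj(cam("side"),q))
u,v=proj(cam("side"),p).astype(int)
c=cv2.resize(a[v-50:v+50,u-50:u+50],(600,600),interpolation=cv2.INTER_CUBIC);save(c,"s3c.png");print(u-50,v-50)
```

```text
{'time': np.float64(7.367), 'tool_pos': array([520.77 , 284.718, 150.4  ]), 'tcp_rot': array([-2.742,  1.569,  2.274]), 'contact_force': array([ 1.191, -0.446, -0.659]), 'grip_width': np.float64(21.67)}
tip px [264.29765778 342.35356557] [203.71420757 221.9096359 ] start px [264.50842627 344.8772888 ]
214 292
```

View pics/s3c.png

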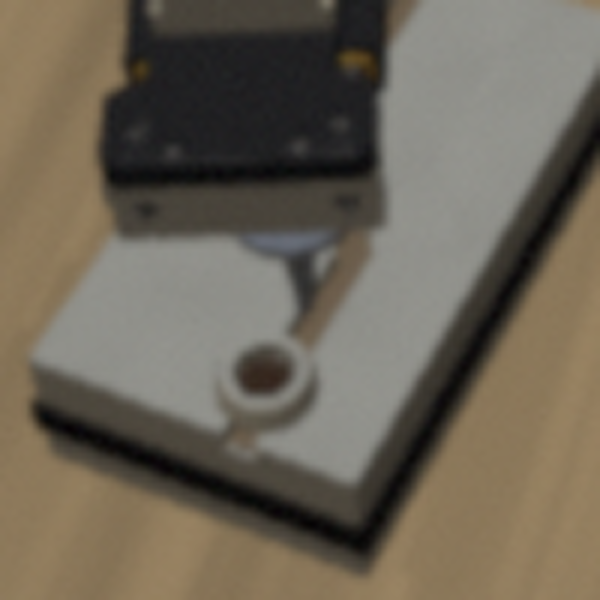

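```bash
cat >> fit.py <<'E'
print("----")
s=cam("side");k=lambda P:((proj(s,P)-[214,292]+.4)*6).round(0)
print("collar",k(w(v,(-18,85),67)))
for n,q in [("corner -60,105",(-60,105)),("corner 60,105",(60,105))]:print(n,k(w(v,q,55)))
for y in (60,45,30):
  print(y,[(x,z,k(w(v,(x,y),z)).tolist()) for x,z in((-12,55),(-12,47),(-24,55),(-24,47),(-18,55))])
E
python3 fit.py | sed -n '/----/,$p'
```

```text
----
collar [261. 364.]
corner -60,105 [351. 480.]
corner 60,105 [ 24. 353.]
60 [(-12, 55, [285.0, 321.0]), (-12, 47, [287.0, 335.0]), (-24, 55, [317.0, 333.0]), (-24, 47, [319.0, 347.0]), (-18, 55, [301.0, 327.0])]
45 [(-12, 55, [307.0, 286.0]), (-12, 47, [309.0, 301.0]), (-24, 55, [339.0, 298.0]), (-24, 47, [341.0, 313.0]), (-18, 55, [323.0, 292.0])]
30 [(-12, 55, [328.0, 253.0]), (-12, 47, [330.0, 267.0]), (-24, 55, [360.0, 264.0]), (-24, 47, [362.0, 279.0]), (-18, 55, [344.0, 258.0])]
```

Run:
```python
import cv2,numpy as np
a=cv2.imread("pics/s3.png");b=cv2.imread("pics/t3.png")
f=lambda im,x,y,w,h:cv2.resize(im[y:y+h,x:x+w],(w*12,h*12),interpolation=cv2.INTER_CUBIC)
cv2.imwrite("pics/z3.png",np.hstack([f(a,246,326,33,44),f(b,182,198,33,44)]))
```

```text
(no output)
```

View pics/z3.png

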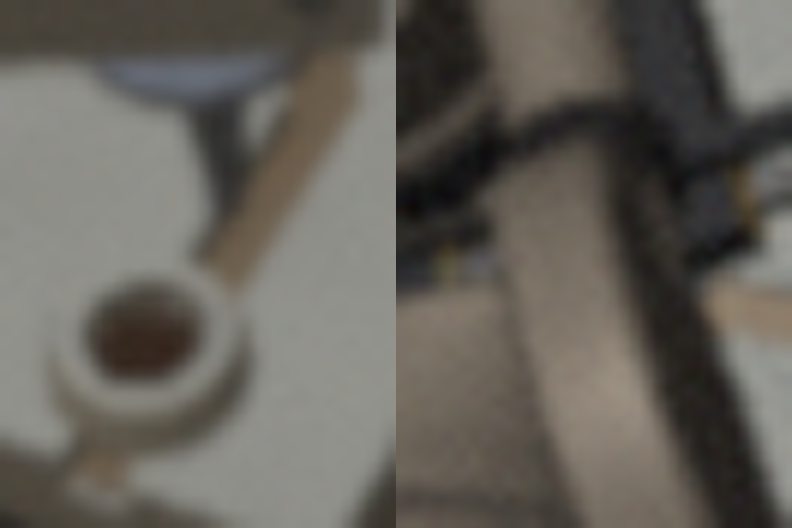

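The side zoom shows the tip at about zoom (225,215), just above the seam and beside the collar. That agrees with the wrist estimate to 1–2 mm. I'll lower it gently and watch the force.

Emit:
{"fn": "carry_out", "kwargs": {"rows": [[-0.7,0.2,-2,0],[-0.7,0.2,-4,0],[-0.7,0.2,-6,0],[-0.7,0.2,-8,0],[-0.7,0.2,-10,0],[-0.7,0.2,-11,0],[-0.7,0.2,-12,0],[-0.7,0.2,-13,0],[-0.7,0.2,-13,0],[-0.7,0.2,-13,0]]}}

```text
time: 8.3
tool_pos: [520.3, 285.1, 137.9]
tcp_rot: [2.893, 1.569, 1.626]
contact_force: [0.5, 0.1, -0.2]
grip_width: 22.0
```

Emit:
{"fn": "carry_out", "kwargs": {"rows": [[0,0,-0.5,0],[0,0,-1,0],[0,0,-1.5,0],[0,0,-1.5,0]]}}

```text
time: 8.63
tool_pos: [520.3, 285.1, 136.2]
tcp_rot: [3.002, 1.569, 1.735]
contact_force: [1.0, -0.4, -1.7]
grip_width: 21.8
```

Emit:
{"fn": "carry_out", "kwargs": {"rows": [[-0.3,-1.6,-0.2,0],[-0.6,-3.3,-0.4,0],[-0.8,-4.9,-0.6,0],[-1.1,-6.5,-0.6,0],[-1.4,-8.2,-0.6,0],[-1.7,-9.8,-0.6,0],[-1.9,-11.4,-0.6,0],[-2.2,-13.0,-0.6,0],[-2.5,-14.7,-0.6,0],[-2.8,-16.3,-0.6,0],[-3.0,-17.9,-0.6,0],[-3.3,-19.6,-0.6,0],[-3.6,-21.2,-0.6,0],[-3.9,-22.8,-0.6,0],[-4.1,-24.5,-0.6,0],[-4.4,-26.1,-0.6,0],[-4.7,-27.7,-0.6,0],[-5.0,-29.3,-0.6,0],[-5.2,-31.0,-0.6,0],[-5.5,-32.6,-0.6,0]]}}

```text
time: 10.3
tool_pos: [514.8, 252.3, 135.7]
tcp_rot: [2.96, 1.569, 1.693]
contact_force: [-0.1, 0.9, -1.1]
grip_width: 21.7
```

Emit:
{"fn": "carry_out", "kwargs": {"rows": [[0.8,-1.5,0,0],[1.5,-3.0,0,0],[2.3,-4.4,0,0],[3.0,-5.9,0,0],[3.8,-7.4,0,0],[4.5,-8.9,0,0],[5.3,-10.4,0,0],[6.0,-11.8,0,0],[6.8,-13.3,0,0],[7.5,-14.8,0,0],[8.3,-16.3,0,0],[9.0,-17.8,0,0],[9.8,-19.3,0,0],[10.5,-20.7,0,0],[11.3,-22.2,0,0],[12.0,-23.7,0,0],[12.8,-25.2,0,0],[13.5,-26.7,0,0],[14.3,-28.1,0,0],[15.0,-29.6,0,0]]}}

```text
time: 11.97
tool_pos: [529.9, 222.6, 135.7]
tcp_rot: [2.905, 1.569, 1.637]
contact_force: [-0.2, 0.3, -1.1]
grip_width: 21.9
```

Emit:
{"fn": "carry_out", "kwargs": {"rows": [[0.7,-1.5,0,0],[1.5,-3.0,0,0],[2.2,-4.4,0,0],[3.0,-5.9,0,0],[3.7,-7.4,0,0],[4.5,-8.9,0,0],[5.2,-10.3,0,0],[6.0,-11.8,0,0],[6.7,-13.3,0,0],[7.5,-14.8,0,0],[8.2,-16.2,0,0],[9.0,-17.7,0,0],[9.7,-19.2,0,0],[10.5,-20.7,0,0],[11.2,-22.1,0,0],[12.0,-23.6,0,0],[12.7,-25.1,0,0],[12.4,-26.7,0,0],[12.2,-28.4,0,0],[11.9,-30.0,0,0]]}}

```text
time: 13.63
tool_pos: [541.7, 192.4, 135.6]
tcp_rot: [3.02, 1.569, 1.753]
contact_force: [-0.4, 0.3, -0.6]
grip_width: 21.8
```

Emit:
{"fn": "carry_out", "kwargs": {"rows": [[-0.3,-1.7,0,0],[-0.5,-3.3,0,0],[-0.8,-5.0,0,0],[-1.0,-6.6,0,0],[-1.3,-8.3,0,0],[-1.6,-9.9,0,0],[-1.8,-11.6,0,0],[-2.1,-13.3,0,0],[-2.3,-14.9,0,0],[-2.6,-16.6,0,0],[-2.9,-18.2,0,0],[-3.1,-19.9,0,0],[-3.4,-21.5,0,0],[-3.7,-23.2,0,0],[-3.9,-24.9,0,0],[-4.2,-26.5,0,0],[-4.4,-28.2,0,0],[-4.7,-29.8,0,0],[-5.0,-31.5,0,0],[-5.2,-33.1,0,0]]}}

```text
time: 15.3
tool_pos: [536.4, 159.2, 135.6]
tcp_rot: [3.039, 1.569, 1.772]
contact_force: [0.3, 0.6, -1.4]
grip_width: 21.9
```

Emit:
{"fn": "carry_out", "kwargs": {"rows": [[-0.3,-1.7,0,0],[-0.5,-3.3,0,0],[-0.8,-5.0,0,0],[-1.0,-6.6,0,0],[-1.3,-8.3,0,0],[-1.6,-9.9,0,0],[-1.8,-11.6,0,0],[-2.1,-13.3,0,0],[-2.3,-14.9,0,0],[-2.6,-16.6,0,0],[-2.9,-18.2,0,0],[-3.1,-19.9,0,0],[-3.4,-21.5,0,0],[-3.7,-23.2,0,0],[-3.9,-24.9,0,0],[-4.2,-26.5,0,0],[-4.4,-28.2,0,0],[-4.7,-29.8,0,0],[-5.0,-31.5,0,0],[-5.2,-33.1,0,0]]}}

```text
time: 16.97
tool_pos: [531.2, 125.9, 135.6]
tcp_rot: [3.01, 1.569, 1.743]
contact_force: [-0.1, 0.1, -0.9]
grip_width: 21.8
```

Emit:
{"fn": "carry_out", "kwargs": {"rows": [[-0.3,-1.7,0,0],[-0.5,-3.3,0,0],[-0.8,-5.0,0,0],[-1.0,-6.6,0,0],[-1.0,-6.6,0,0],[-1.0,-6.6,0,0],[-1.0,-6.6,3,0],[-1.0,-6.6,8,0],[-1.0,-6.6,15,0],[-1.0,-6.6,24,0],[-1.0,-6.6,34,0],[-1.0,-6.6,44,0],[-1.0,-6.6,53,0],[-1.0,-6.6,59,0],[-1.0,-6.6,62,0],[-1.0,-6.6,62,0]]}}

```text
time: 18.3
tool_pos: [530.5, 119.3, 198.6]
tcp_rot: [2.182, 1.569, 0.915]
contact_force: [0.8, 1.4, -0.4]
grip_width: 21.9
```

Emit:
{"fn": "carry_out", "kwargs": {"rows": [[0.3,-5,0,0],[0.9,-16,0,0],[2,-34,0,0],[3.3,-56,0,0],[4.7,-80,0,0],[6.1,-104,0,0],[7.5,-128,0,0],[8.9,-152,0,0],[10.3,-176,0,0],[11.7,-200,0,0],[13.1,-224,0,0],[14.5,-248,0,0],[15.8,-270,0,0],[17,-290,0,0],[18,-307,0,0],[18.7,-319,0,0],[19.1,-327,0,0],[19.3,-331,0,0],[19.3,-331,0,0],[19.3,-331,0,0]]}}

```text
time: 19.97
tool_pos: [549.8, -211.2, 198.4]
tcp_rot: [2.421, 1.569, 1.154]
contact_force: [0.4, 0.3, -1.5]
grip_width: 22.1
```

Run:
```python
from h import *
o=get_obs();print({k:np.round(o[k],2) for k in("time","tool_pos","contact_force","grip_width")})
print(R.from_euler('xyz',o["tcp_rot"]).as_matrix().round(3))
```

```text
{'time': np.float64(19.97), 'tool_pos': array([ 549.76, -211.16,  198.42]), 'contact_force': array([ 0.44,  0.29, -1.49]), 'grip_width': np.float64(22.13)}
[[ 0.001  0.954  0.299]
 [ 0.002  0.299 -0.954]
 [-1.     0.001 -0.002]]
```

Emit:
{"fn": "carry_out", "kwargs": {"rows": [[0,-0.4,-4,0],[0,-0.4,-12,0],[0,-0.4,-23,0],[0,-0.4,-35,0],[0,-0.4,-47,0],[0,-0.4,-58,0],[0,-0.4,-67,0],[0,-0.4,-75,0],[0,-0.4,-81,0],[0,-0.4,-85.5,0],[0,-0.4,-88.5,0],[0,-0.4,-90,0],[0,-0.4,-90.5,0],[0,-0.4,-90.5,0]]}}

```text
time: 21.13
tool_pos: [549.9, -211.7, 108.1]
tcp_rot: [2.225, 1.569, 0.958]
contact_force: [-0.2, -0.2, -1.0]
grip_width: 21.9
```

Emit:
{"fn": "carry_out", "kwargs": {"rows": [[0,0,-0.3,0],[0,0,-0.6,0],[0,0,-0.8,0],[0,0,-0.8,0]]}}

```text
time: 21.47
tool_pos: [549.9, -211.8, 107.5]
tcp_rot: [2.082, 1.568, 0.815]
contact_force: [0.1, 0.1, -1.1]
grip_width: 21.8
```

Emit:
{"fn": "carry_out", "kwargs": {"rows": [[0,0,-0.2,0],[0,0,-0.4,0],[0,0,-0.4,0]]}}

```text
time: 21.72
tool_pos: [550.0, -211.7, 107.1]
tcp_rot: [2.065, 1.568, 0.798]
contact_force: [0.2, 0.6, -1.3]
grip_width: 21.9
```

Emit:
{"fn": "carry_out", "kwargs": {"hand": 60, "rows": [[0,0,0,0],[0,0,0,0],[0,0,0,0],[0,0,0,0],[0,0,0,0],[0,0,0,0],[0,0,0,0],[0,0,0,0],[0,0,0,0],[0,0,0,0]]}}

```text
time: 22.55
tool_pos: [550.0, -211.7, 107.1]
tcp_rot: [2.036, 1.568, 0.769]
contact_force: [-0.2, 0.3, -0.4]
grip_width: 60.1
```

Emit:
{"fn": "carry_out", "kwargs": {"rows": [[0,0,2,0],[0,0,8,0],[0,0,18,0],[0,0,32,0],[0,0,48,0],[0,0,66,0],[0,0,84,0],[0,0,102,0],[0,0,118,0],[0,0,128,0],[0,0,133,0],[0,0,133,0]]}}

```text
time: 23.55
tool_pos: [550.4, -211.9, 241.5]
tcp_rot: [1.397, 1.567, 0.13]
contact_force: [0.3, -0.5, 0.1]
grip_width: 59.9
```

Run:
```python
from h import *
import pickle
o=get_obs();im=capture("wrist");save(im,"w4.png");pickle.dump(o,open("o4.pkl","wb"))
print({k:np.round(o[k],2) for k in("time","tool_pos","contact_force","grip_width")})
s=capture("side");save(s,"s4.png")
z=lambda a,x,y,w,h:cv2.resize(a[y:y+h,x:x+w],(400,400),interpolation=cv2.INTER_CUBIC)
save(np.hstack([z(im,250,120,144,144),z(s,270,140,90,90)]),"f4.png")
```

```text
{'time': np.float64(23.55), 'tool_pos': array([ 550.38, -211.9 ,  241.55]), 'contact_force': array([ 0.34, -0.51,  0.06]), 'grip_width': np.float64(59.86)}
```

View pics/f4.png

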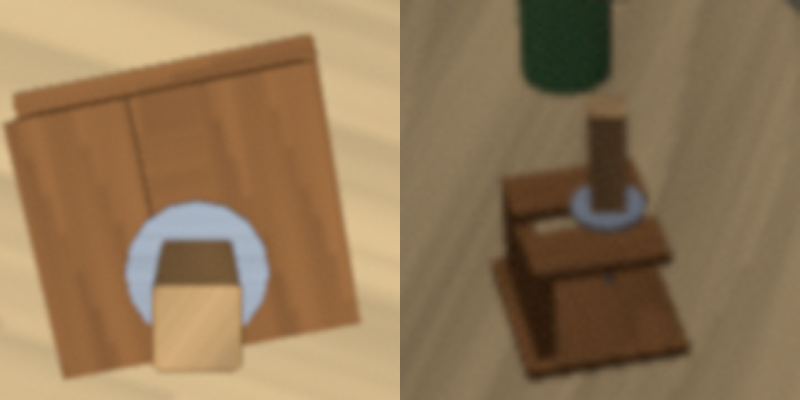

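The close view shows the stylus hanging upright in the wooden rack. The flange lies flat on the prongs at crop (197,272), the handle is square as before, and the shank shows below the prongs in the side view. The gripper is clear and touching nothing, so I'm handing in.

```bash
python3 -c "
from plant import *
print(close_job())"
```

```text
the job is handed in; nothing more can be done
None
```

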